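# Fetch the bottom kit carton, restack the others and set out a sample station

### The arm

A 7-joint arm with a two-finger parallel gripper is mounted at the origin on a cart in front of the work surface, level with it; the furniture and walls round the work are solid. World frame = base frame: x ahead of the robot, y to its left, z up, the work surface at z = 0. Lengths are in m, angles in rad, forces in N, time in s.
With the tool pointing down it reaches from about 0.4 to 0.85 m from the base axis. Payload 4.5 kg.
Tool frame: the origin (TCP) lies midway between the tips of the shut fingers; the grasp point (between the pads) lies 19 mm behind it (env.grip_point_offset is the distance from the TCP to the grasp point, in m); z points along the fingers, y is the line along which they close (so a half turn about z gives the same grasp; the last joint's range is limited). The gripper opens to 88 mm and grips with 3 to 60 N. Pads are 18 mm wide; open, the fingers measure 123 mm over their backs; the gripper's body (75 mm by 187 mm) begins 45 mm behind the grasp point.
Start: joints at [1.334, 0.689, -0.195, 1.565, 0.157, 0.902, -0.215], TCP at [0.167, -0.602, 0.239] pointing down, gripper open.
Joint ranges: [-3.01, 3.01], [-0.46, 2.08], [-1.47, 1.51], [0.13, 2.56], [-1, 4.14], [0.04, 2.09], [-2.66, 2.66]. Speed limits (rad/s): [2.57, 2.57, 3.14, 3.14, 3.14, 3.14, 3.14].

### API

Orientations are given as a unit quaternion [x, y, z, w].
In Python, from cell import get_state, optics, env gives the robot as it stands.
- The arm moves only by the shell command python3 -m crank 'ROWS' [FORCE]. ROWS is text: rows parted by semicolons, each of 7 numbers parted by spaces: the shift along the tool's x, y, z in cm, then the turn, a rotation vector about the tool's x, y, z in degrees, then the opening in per cent of the stroke, from 0 (shut) to 100 (fully open). A call has exactly 8 rows; each row is the pose to reach, as a shift and turn from the pose commanded when the call began, along the tool's axes at that moment; what a row does not reach only later rows make up. A row lasts 1/12 s, in which the tool goes at most 41.7 mm and 7.16 degrees, less where a joint would pass 70% of its speed; a pose out of reach is approached as far as the arm can. A call with a gripper value outside its range is refused whole. The fingers move at their own pace and stop on an object; FORCE is the grip in N (left out, the last holds). Time passes only in rows, so rows that repeat a pose let the fingers close, or fill a call up. It gives the time, the measured TCP pose, the force, the opening and the grip force at its end, in the units of the state.
- get_state(): the state, without advancing time (a new reading comes with each control period).
- optics.grab_frame(name): name is "scene" or "top"; returns a dict with "frame" (400x640x3 uint8, red, green, blue), "range_z" (400x640 float32, m along the optical axis (not along the pixel's ray), 0 where there is no reading), "intrinsics" (3x3 intrinsics, pixels), "rvec" (rotation vector, rad) and "tvec" (3), from world to camera coordinates, as OpenCV has them. Camera axes: x right, y down, z forward; pixel columns grow to the right and rows downward; lengths in m; the calibration is good to about 2 mm. A picture is of the moment at which its call begins.
- env.finish_job(): hands the job in; it is judged then, once.
The state is a dict: "time": time; "joint_pos": joint angles; "joint_velocities": joint speeds; "joint_efforts": joint torques, N m; "tcp_pos": TCP position; "orientation": TCP orientation; "ft_force": force on the tool from outside, world axes, zero at the start; "wrist_torque": the same for the moment, N m; "width": opening from 0.0 (shut) to 1.0 (fully open); "finger_force": force on a finger pad.
Only numpy, scipy, OpenCV 4.12 (cv2) and the standard library are available. Lean on these libraries where they do the work, as an engineer would, in place of code of your own. Each camera call takes 0.05 s, during which the arm holds its last target. There are 200 camera calls.

### The job

The wide flat carton at the bottom of the pile is needed for the next run: set it down behind the blue tube tray (on the side away from the robot), parallel to the tray (length along length) and centred on it, and stand the vial midway between tray and flat carton with 2 cm clear on either side of it. Restack the two cartons that lay on it in the same order behind the white tube rack, parallel to the rack and centred on it: the middle carton on the worktop with a 3 cm gap to the rack, the small one centred on top of it and lying the same way. Keep the cartons level and the vial upright, and leave the rack, the tray and the timer, pen and tape roll lying round about where they are.

Things in the scene. Friction and masses are not known exactly. Their poses are not given: they have to be found in the camera images.
- flat_carton: a plain brown folding carton with a white paper label, closed and stiff, 62 x 116 mm and 28 mm high; at the start the lowest of the pile of three, on the worktop. Origin: centre of its underside; x across its width, y along its length, z up. 
- mid_carton: a plain brown folding carton with a white paper label, closed and stiff, 54 x 88 mm and 40 mm high; at the start it lies loose on the flat carton, under the small one. Origin: centre of its underside; x across its width, y along its length, z up. 
- small_carton: a plain brown folding carton with a white paper label, closed and stiff, 42 x 58 mm and 34 mm high; at the start it lies loose on top of the pile, whose full height is 102 mm. Origin: centre of its underside; x across its width, y along its length, z up. 
- vial: a small upright glass vial with a ribbed grey screw cap (fixed to it): body 46 mm in diameter, cap about 40 mm in diameter, 91 mm high overall, the cap from 67 mm up. Origin: centre of its underside; z up.
- white_rack: the white tube rack, loose, 46 x 126 mm and 35 mm high, with its length roughly across the robot's view (turned at most 0.3 rad). Origin: centre of its underside; x across its width, pointing to its back, away from the robot; y along its length, to the robot's left; z up.
- blue_tray: the low blue tube tray, loose, 61 x 163 mm and 22 mm high, with its length roughly across the robot's view (turned at most 0.3 rad). Origin: centre of its underside; x across its width, pointing to its back, away from the robot; y along its length, to the robot's left; z up.
- timer: a bystander, to be left alone: a square white timer, 66 x 66 mm, 15 mm high, flat on the worktop. Origin: centre of its underside.
- marker: a bystander, to be left alone: a white marker pen with a red cap, 137 mm long, 14 mm thick, lying. Origin: its middle, on the worktop.
- tape: a bystander, to be left alone: a small roll of white tape lying flat, 52 x 56 mm, 19 mm high. Origin: centre of its underside.
Things that resemble listed ones, but are neither listed nor needed, are in the scene too. What is shaped like the mid_carton but turquoise is not meant. Leave any purple look-alike of the vial alone.

How it is judged:
By the outcome, as a careful person would: the job done as asked, in the order asked, and still so for the second after the job is handed in, with the robot touching nothing.
It also fails if it takes over 134 s, if anything falls off the work surface, if the arm or the gripper's body presses on something with over 40 N, if the wrist force passes 120 N, or if a joint passes its speed limit or range.

## Working session

There is one attempt and no reset: what is moved stays moved. The work goes in short steps, Python scripts to look and compute and a shell command to move; the robot and the scene stay as the last step left them, time stands still between calls to the robot, and variables do not carry over. Pictures are saved under pics/ and viewed, at most 14 in all, crops included, and the job is handed in when it is done.

```bash
mkdir -p pics; ls; python3 - <<'E'
from cell import get_state, optics, env
import cv2,numpy as np
for n in("scene","top"):
    f=optics.grab_frame(n); cv2.imwrite(f"pics/{n}0.png",f["frame"][:,:,::-1]); np.savez(f"{n}0.npz",**f)
    R=cv2.Rodrigues(f["rvec"])[0]; print(n,f["intrinsics"].tolist(),(-R.T@np.ravel(f["tvec"])).round(3),R.round(2).tolist())
s=get_state(); print(s, env.grip_point_offset)
E
```

```text
pics
scene [[493.1730779838846, 0.0, 321.7667280273962], [0.0, 493.1730779838846, 211.7620683082491], [0.0, 0.0, 1.0]] [-0.176  0.84   1.278] [[-0.77, -0.64, -0.01], [-0.46, 0.56, -0.69], [0.44, -0.53, -0.73]]
top [[395.8492498702048, 0.0, 323.9541059621142], [0.0, 395.8492498702048, 195.41939971102576], [0.0, 0.0, 1.0]] [0.43  0.023 1.446] [[0.02, -1.0, 0.02], [-1.0, -0.02, -0.09], [0.09, -0.02, -1.0]]
{'time': 0.1, 'joint_pos': array([ 1.33378201,  0.68988339, -0.19455671,  1.56623514,  0.1573078 ,
        0.9025187 , -0.21512727]), 'joint_velocities': array([-3.88617208e-04, -2.01496245e-03, -1.07125785e-03, -2.10997655e-03,
       -7.89342253e-05,  2.39585734e-03, -7.67961624e-04]), 'joint_efforts': array([-2.20052920e-03, -5.28492558e+01, -1.27120368e+00, -1.53836077e+01,
       -5.25466225e-02,  1.94762186e-03,  6.29051601e-05]), 'tcp_pos': array([ 0.16701884, -0.60167745,  0.23800291]), 'orientation': array([ 9.90840607e-01,  1.35034110e-01, -1.64589339e-04, -8.08623292e-04]), 'ft_force': array([-0.05146868,  0.67793955, -0.20875786]), 'wrist_torque': array([ 0.00673878, -0.0267809 ,  0.0387013 ]), 'finger_force': 0.0, 'width': 0.9987392648478419} 0.0187
```

View pics/top0.png

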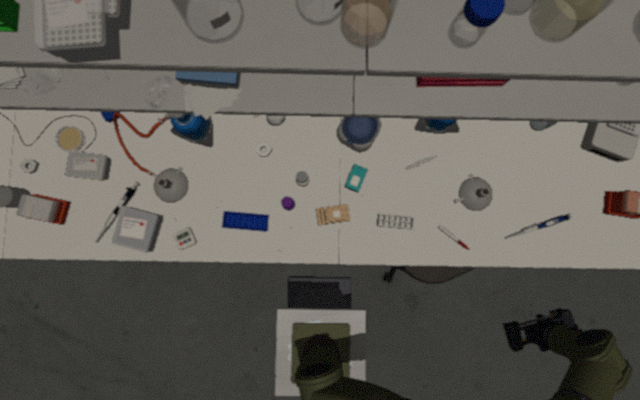

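View pics/scene0.png

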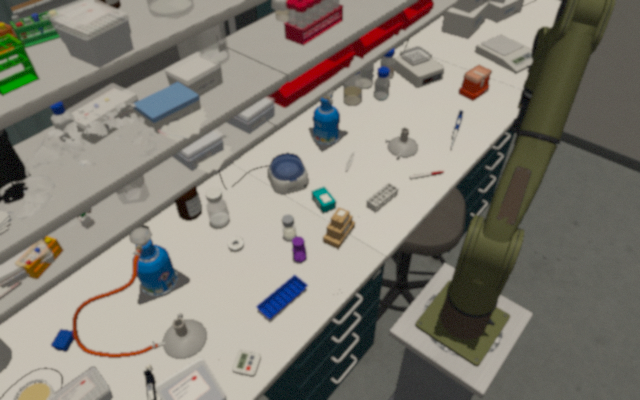

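Top view: the brown pile is at (332,214), grey vial at (302,178), purple look-alike at (288,203), turquoise box at (356,178), blue tray at (245,221) and white rack at (395,221). The tape is at (264,151), the timer at (185,238) and the marker at (453,236). Other confusable items: a grey rack or box at (88,165) and (135,230), and a roll at (28,166). Next I'll check the choices in one crop and measure.

```bash
cat > h.py <<'E'
from cell import get_state, optics, env
import cv2,numpy as np
from scipy.spatial.transform import Rotation as Ro
def cloud(f):
    K=f["intrinsics"];R=cv2.Rodrigues(f["rvec"])[0];t=np.ravel(f["tvec"]);z=f["range_z"]
    v,u=np.mgrid[:400,:640]; P=np.stack([(u-K[0,2])/K[0,0]*z,(v-K[1,2])/K[1,1]*z,z],-1)
    W=(P-t)@R; W[z<=0]=np.nan; return W
def ray(f,px,h):  # pixels -> plane z=h
    K=f["intrinsics"];R=cv2.Rodrigues(f["rvec"])[0];c=-R.T@np.ravel(f["tvec"])
    px=np.atleast_2d(px).astype(float); d=np.c_[(px-[K[0,2],K[1,2]])/[K[0,0],K[1,1]],np.ones(len(px))]@R
    return c+d*((h-c[2])/d[:,2])[:,None]
def yaw_of():
    R=Ro.from_quat(get_state()["orientation"]).as_matrix(); return np.arctan2(R[1,1],R[0,1])
def go(p,yaw,p0=None,q0=None):
    """tool shift (cm) and turn (deg) to TCP p, pointing down, closing line at world angle yaw (mod pi, least turn)"""
    s=get_state(); p0=s["tcp_pos"] if p0 is None else p0
    R0=Ro.from_quat(s["orientation"]).as_matrix() if q0 is None else q0
    best=None
    for k in(0,np.pi):
        y=np.array([np.cos(yaw+k),np.sin(yaw+k),0]);z=np.array([0,0,-1.]);R=np.c_[np.cross(y,z),y,z]
        rv=Ro.from_matrix(R0.T@R).as_rotvec(degrees=True)
        if best is None or np.linalg.norm(rv)<np.linalg.norm(best[0]): best=(rv,R)
    print("shift cm",(R0.T@(np.array(p)-p0)*100).round(2),"turn",best[0].round(2)); return np.array(p),best[1]
E
python3 - <<'E'
from h import *
F={n:dict(np.load(n+"0.npz")) for n in("scene","top")}
a=cv2.resize(F["top"]["frame"][140:250,215:425],None,fx=3.8,fy=3.8,interpolation=cv2.INTER_CUBIC)
b=cv2.resize(F["scene"]["frame"][170:330,250:410],None,fx=2.6,fy=2.6,interpolation=cv2.INTER_CUBIC)
cv2.imwrite("pics/a.png",a[:,:,::-1]);cv2.imwrite("pics/b.png",b[:,:,::-1])
W=cloud(F["top"]); T=W[150:250:10,280:285,2]; print("table z",np.nanmedian(W[195:240,310:315,2]),np.nanstd(W[225:240,275:312,2]))
print((W[200:230:2,314:352:2,2]*1000).round())
for n,(u0,u1,v0,v1) in dict(tray=(215,275,205,238),rack=(370,420,208,236),vial=(294,311,168,190),purple=(280,297,193,212),turq=(340,372,160,195),tape=(250,278,140,162),timer=(170,200,225,250),marker=(430,475,220,252)).items():
    w=W[v0:v1,u0:u1].reshape(-1,3); w=w[w[:,2]>.006]
    r=cv2.minAreaRect(w[:,:2].astype(np.float32)); print(n,len(w),w[:,2].max().round(3),np.round(r[0],3),np.round(r[1],3),round(r[2],1))
w=W[208:232,375:450]
E
```

```text
table z -0.00027473053882684886 0.0029645581667802723
[[  2.  -2.  -1.   4.   2.  -5.   6.   4.  -2.  -3.   4.  -0.   1.  -1.
    2.   2.  -1.   1.   4.]
 [ -2.   6.  -2.   8.   2.   3.   0.   3.  -6.   3.   1.   4.  -0.  -4.
    4.   2.   1.   3.   3.]
 [  3.   1.  -1.   3.  -4.  -6.   2.  -2.   4.  -2.   1.  -3.   0.  -4.
   -5.  29.  28.  -0.   4.]
 [ -5.  10.  -5.   1.   2.  -5.   3.   2.  26.  24.  69.  67.  68.  66.
   70.  69.  27.   5.   2.]
 [  4.  28.  28.  29.  65.  69.  68.  71.  68.  69. 101. 103. 101. 103.
   66.  69.  30.   2.  -2.]
 [ -2.  26.  26.  66.  61. 102. 105. 102. 103. 102. 102. 103. 100. 103.
   66.  68.  30.  29.   4.]
 [ -1.  25.  29.  64.  68.  87. 101. 101. 105. 100. 103. 102. 101. 105.
   71.  68.  26.  30.  -2.]
 [ -1.  24.  27.  38.  66.  70. 105. 104. 102.  99. 103. 100. 101.  99.
   70.  66.  29.  32.  -6.]
 [ -3.   4.  21.  29.  74.  65. 101. 101. 100.  98.  98.  99.  95.  96.
   99.  73.  68.  22.  -4.]
 [  3.   3.  25.  26.  65.  67. 100. 104. 106. 105. 103.  95. 103. 104.
  104.  68.  69.  30.  -1.]
 [ -5.  -2.  29.  24.  62.  69.  99. 107. 103. 100.  98.  91.  71.  67.
   64.  68.  27.  26.   2.]
 [ -1.  -8.  30.  27.  67.  67.  64.  67.  65.  58.  25.  30.  28.  20.
   -0.  -6.  -3.  -6.   2.]
 [  5.  -0.  nan  25.  29.  30.  10.  -1.  -3.  -0.  -1.   1.  -0.  -3.
    1.   2. -10.  -3.   2.]
 [ -3.  -0.   0.  -2.   2.   2.  -6.  -4.   2.  -3.   0.  -2.  -2.   1.
   -2.  -2.   2.  -3.  -5.]
 [ -0.   1.  -4.  -3.  -1.  -3.   4.  -4.  -2.   0.   1.  -5.   1.   0.
   -2.   6.  -0.  -2.  -6.]]
tray 495 0.029 [0.46  0.277] [0.109 0.201] 1.6
rack 322 0.043 [ 0.472 -0.26 ] [0.091 0.177] 1.0
vial 167 0.097 [0.618 0.075] [0.05  0.068] 77.1
purple 152 0.096 [0.53  0.135] [0.063 0.045] 63.9
turq 402 0.049 [ 0.633 -0.123] [0.116 0.112] 9.9
tape 158 0.025 [0.721 0.211] [0.075 0.08 ] 88.4
timer 349 0.022 [0.399 0.487] [0.067 0.088] 25.6
marker 149 0.02 [ 0.411 -0.473] [0.159 0.088] 87.2
```

View pics/a.png

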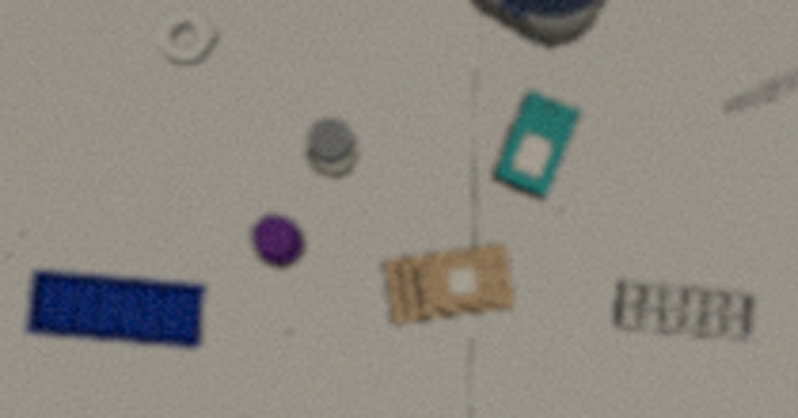

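View pics/b.png

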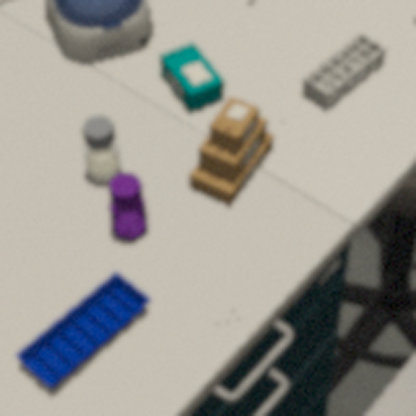

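The crops confirm the pile: small on mid on flat, lying roughly across the view. The grey-capped glass vial sits at crop a (331,147), with the purple one separate. Next, precise centroids and axes from the masks.

```bash
cat >> h.py <<'E'
def fit(f,mask,h,hb=None):
    """largest blob -> centre, yaw of long axis, sizes on plane h; hb = height of visible side (parallax fix)"""
    n,l,st,_=cv2.connectedComponentsWithStats(mask.astype(np.uint8)); k=1+np.argmax(st[1:,4])
    v,u=np.nonzero(l==k); P=ray(f,np.c_[u,v],h)[:,:2]; m=P.mean(0)
    w,V=np.linalg.eigh(np.cov((P-m).T)); L=np.sqrt(12*w[::-1]); a=np.arctan2(V[1,1],V[0,1])%np.pi
    R=cv2.Rodrigues(f["rvec"])[0];c=-R.T@np.ravel(f["tvec"])
    hb=h if hb is None else hb; r=m-c[:2]
    # inner edge of the silhouette is the lower edge: shift outward by half of it
    m2=m+.5*hb/(c[2]-h)*np.sign(r)*np.maximum(np.abs(r)-np.array([.03,.05]),0)
    return m2.round(4),round(float(a),3),L.round(3)
def win(m,u0,u1,v0,v1):
    o=np.zeros_like(m);o[v0:v1,u0:u1]=m[v0:v1,u0:u1];return o
E
python3 - <<'E'
from h import *
f=dict(np.load("top0.npz")); z=np.nan_to_num(cloud(f)[:,:,2]); zm=cv2.medianBlur(z.astype(np.float32),3)
hsv=cv2.cvtColor(f["frame"],cv2.COLOR_RGB2HSV); bl=(hsv[:,:,0]>100)&(hsv[:,:,0]<135)&(hsv[:,:,1]>110)
print("tray",fit(f,win(bl,210,280,200,240),.022))
print("tray z",fit(f,win(zm>.011,210,280,200,240),.022))
print("rack z",fit(f,win(zm>.017,365,425,205,238),.035))
print("rack dk",fit(f,win(zm>.011,365,425,205,238),.035))
for n,t,h,hb in(("small",.085,.102,.034),("mid",.048,.068,.04),("flat",.014,.028,.028)): print(n,fit(f,win(zm>t,308,360,195,235),h,hb))
br=(hsv[:,:,1]>60); print("pile col",fit(f,cv2.morphologyEx(win(br,308,360,195,235).astype(np.uint8),3,np.ones((9,9))),.028))
print("vialcap",fit(f,win(zm>.075,292,314,165,192),.091,.024)); print("vial",fit(f,win(zm>.03,292,314,165,192),.05,0))
print("purple",fit(f,win(zm>.075,278,298,193,212),.091,.024)); print("turq",fit(f,win(zm>.02,338,374,160,197),.04))
print("tape",fit(f,win(zm>.009,248,280,140,164),.019))
g=dict(np.load("scene0.npz"));z2=np.nan_to_num(cloud(g)); 
for n,a,b,(x0,x1,y0,y1) in(("small",.095,.11,(.42,.56,-.12,.05)),("mid",.062,.074,(.42,.56,-.12,.05)),("flat",.022,.034,(.42,.56,-.12,.05)),("tray",.014,.03,(.41,.52,.17,.38)),("rack",.028,.043,(.41,.52,-.37,-.17))):
    q=z2[(z2[:,:,2]>a)&(z2[:,:,2]<b)&(z2[:,:,0]>x0)&(z2[:,:,0]<x1)&(z2[:,:,1]>y0)&(z2[:,:,1]<y1)]; r=cv2.minAreaRect(q[:,:2].astype(np.float32));print("sc",n,np.round(r[0],3),np.round(r[1],3),round(r[2],1))
E
```

```text
tray (array([0.4603, 0.2793]), 1.496, array([0.155, 0.053]))
tray z (array([0.4592, 0.3465]), 0.392, array([0.081, 0.043]))
rack z (array([ 0.4686, -0.313 ]), 0.342, array([0.046, 0.03 ]))
rack dk (array([ 0.4685, -0.313 ]), 0.321, array([0.045, 0.03 ]))
small (array([ 0.4867, -0.0337]), 1.738, array([0.058, 0.042]))
mid (array([ 0.4889, -0.0346]), 1.757, array([0.087, 0.054]))
flat (array([ 0.4894, -0.0343]), 1.72, array([0.115, 0.062]))
pile col (array([ 0.4898, -0.0351]), 1.721, array([0.115, 0.06 ]))
vialcap (array([0.6162, 0.0785]), 0.035, array([0.037, 0.034]))
vial (array([0.615 , 0.0785]), 0.169, array([0.047, 0.038]))
purple (array([0.527 , 0.1281]), 0.876, array([0.035, 0.034]))
turq (array([ 0.6244, -0.1154]), 2.759, array([0.09 , 0.054]))
tape (array([0.7258, 0.2242]), 1.369, array([0.05 , 0.048]))
sc small [ 0.483 -0.037] [0.045 0.064] 11.8
sc mid [ 0.486 -0.036] [0.056 0.093] 10.4
sc flat [ 0.486 -0.035] [0.064 0.119] 8.2
sc tray [0.459 0.277] [0.165 0.065] 85.8
sc rack [ 0.466 -0.261] [0.131 0.052] 85.0
```

```bash
python3 - <<'E'
from h import *
f=dict(np.load("top0.npz")); z=np.nan_to_num(cloud(f)[:,:,2])
m=cv2.morphologyEx(win(z>.012,370,420,208,234).astype(np.uint8),cv2.MORPH_CLOSE,np.ones((5,5)))
print("rack",fit(f,m,.035))
gr=cv2.GaussianBlur(cv2.cvtColor(f["frame"],cv2.COLOR_RGB2GRAY),(0,0),1).astype(float); d=np.abs(gr-np.median(gr[205:240,360:430]))
m=cv2.morphologyEx(win(d>12,370,420,208,234).astype(np.uint8),cv2.MORPH_CLOSE,np.ones((7,7))); print("rack grey",fit(f,m,.035))
def off(c,yaw,d): # x axis of thing = long axis - 90deg
    return np.array(c)+d*np.array([np.sin(yaw),-np.cos(yaw)])
T=[.460,.2785];ty=1.496; print("flat tgt",off(T,ty,.0305+.086+.031),"vial tgt",off(T,ty,.0305+.043))
for Rk,ry in(([.468,-.2615],1.487),): print("mid tgt",off(Rk,ry,.023+.03+.027))
p,R=go([.487,-.0337,.20],1.738-np.pi/2)
E
```

```text
rack (array([ 0.4689, -0.2614]), 1.493, array([0.129, 0.046]))
rack grey (array([ 0.4678, -0.2577]), 1.505, array([0.136, 0.049]))
flat tgt [0.6070876  0.26747783] vial tgt [0.5332945  0.27300759]
mid tgt [ 0.54771929 -0.26819586]
shift cm [ 46.03 -46.16   3.87] turn [-8.000e-02 -6.000e-02 -8.406e+01]
```

```bash
python3 -m crank '2.8 -2.8 0 0 0 -5.2 100;5.7 -5.8 0 0 0 -10.5 100;8.6 -8.7 0 0 0 -15.8 100;11.5 -11.6 0 0 0 -21 100;14.4 -14.5 0 0 0 -26.2 100;17.3 -17.4 0 0 0 -31.5 100;20.2 -20.2 0 0 0 -36.7 100;23 -23 0 0 0 -42 100' 15
python3 -c "
from h import *
go([.487,-.0337,.18],1.738-np.pi/2)"
```

```text
time: 0.77
tcp_pos: [0.3278, -0.3172, 0.2387]
orientation: [0.876, 0.483, 0.0, -0.0]
ft_force: [1.1, -0.0, 0.9]
width: 1.005
finger_force: 0.0
shift cm [32.47 -1.65  5.87] turn [-0.000e+00 -1.000e-02 -4.181e+01]
```

```bash
python3 -m crank '4 -.2 0 0 0 -5.3 100;8 -.4 0 0 0 -10.5 100;12 -.6 0 0 0 -16 100;16 -.8 0 0 0 -21 100;20 -1 0 0 0 -26 100;24 -1.2 0 0 0 -31.5 100;28 -1.4 0 0 0 -36.7 100;32 -1.6 0 0 0 -41.8 100'
python3 -c "
from h import *
go([.487,-.0337,.074],1.738-np.pi/2)"
```

```text
time: 1.43
tcp_pos: [0.486, -0.0388, 0.2386]
orientation: [0.646, 0.764, -0.0, -0.0]
ft_force: [-0.6, 0.2, 0.1]
width: 0.999
finger_force: 0.0
shift cm [ 0.5   0.19 16.45] turn [-0.04  0.02 -0.01]
```

```bash
python3 -m crank '.5 .2 3 0 0 0 100;.5 .2 7 0 0 0 100;.5 .2 11 0 0 0 100;.5 .2 14 0 0 0 100;.5 .2 16 0 0 0 100;.5 .2 16.4 0 0 0 100;.5 .2 16.4 0 0 0 70;.5 .2 16.4 0 0 0 35' 15
python3 -m crank '0 0 0 0 0 0 35;0 0 0 0 0 0 35;0 0 0 0 0 0 35;0 0 0 0 0 0 35;0 0 0 0 0 0 35;0 0 0 0 0 0 35;0 0 0 0 0 0 35;0 0 0 0 0 0 35'
```

```text
time: 2.1
tcp_pos: [0.4873, -0.0352, 0.0753]
orientation: [0.647, 0.762, 0.0, 0.0]
ft_force: [0.8, 0.3, 0.2]
width: 0.868
finger_force: 0.0
time: 2.77
tcp_pos: [0.4871, -0.0354, 0.0751]
orientation: [0.647, 0.762, 0.0, 0.0]
ft_force: [-1.1, 0.1, 6.1]
width: 0.476
finger_force: 15.0
```

```bash
python3 -m crank '0 0 -1 0 0 0 30;0 0 -3 0 0 0 30;0 0 -5 0 0 0 30;0 0 -6 0 0 0 30;0 0 -6 0 0 0 30;0 0 -6 0 0 0 30;0 0 -6 0 0 0 30;0 0 -6 0 0 0 30'
python3 -c "
from h import *
p,R=go([.665,-.27,.135],-.081)
go([.665,-.27,.0085],-.081,p,R)"
```

```text
time: 3.43
tcp_pos: [0.4862, -0.0354, 0.1338]
orientation: [0.647, 0.762, -0.001, -0.001]
ft_force: [0.1, 0.4, 0.1]
width: 0.479
finger_force: 15.0
shift cm [-26.05  13.84  -0.15] turn [-1.000e-01  1.000e-02  1.397e+01]
shift cm [ 0.    0.   12.65] turn [0. 0. 0.]
```

```bash
python3 -m crank '-3 1.6 0 0 0 2 30;-7 3.7 0 0 0 4 30;-11 5.9 0 0 0 6 30;-15 8 0 0 0 8 30;-19 10.1 0 0 0 10 30;-22.5 12 0 0 0 12 30;-25 13.3 0 0 0 14 30;-26 13.8 0 0 0 14 30'
python3 -c "
from h import *
go([.665,-.27,.0085],-.081)"
```

```text
time: 4.1
tcp_pos: [0.6667, -0.2772, 0.133]
orientation: [0.738, 0.674, -0.001, 0.002]
ft_force: [0.0, -1.6, -0.7]
width: 0.473
finger_force: 15.0
shift cm [ 0.77 -0.25 12.44] turn [ 0.1   0.28 -0.53]
```

```bash
python3 -m crank '0 0 3 0 0 0 30;0 0 7 0 0 0 30;0 0 10 0 0 0 30;0 0 11.8 0 0 0 30;0 0 12.2 0 0 0 30;0 0 12.4 0 0 0 30;0 0 12.4 0 0 0 30;0 0 12.4 0 0 0 30'
python3 -m crank '0 0 0 0 0 0 70;0 0 0 0 0 0 70;0 0 0 0 0 0 70;0 0 -2 0 0 0 80;0 0 -5 0 0 0 80;0 0 -8 0 0 0 80;0 0 -11 0 0 0 80;0 0 -12 0 0 0 80'
python3 -c "
from h import *
p,R=go([.488,-.034,.14],1.757-np.pi/2)"
```

```text
time: 4.77
tcp_pos: [0.6667, -0.2698, 0.0128]
orientation: [0.735, 0.678, 0.001, 0.002]
ft_force: [-0.7, -0.3, -0.5]
width: 0.477
finger_force: 15.0
time: 5.43
tcp_pos: [0.668, -0.2701, 0.1365]
orientation: [0.736, 0.677, 0.002, 0.004]
ft_force: [2.5, -0.6, 0.1]
width: 0.803
finger_force: 0.0
shift cm [ 22.05 -19.88  -0.55] turn [  0.47   0.14 -15.39]
```

```bash
cat > look.py <<'E'
from h import *
import sys
def snap(tag):
    f=optics.grab_frame("top"); np.savez(f"top_{tag}.npz",**f); z=np.nan_to_num(cloud(f)[:,:,2]).astype(np.float32)
    return f,z,cv2.medianBlur(z,3)
E
python3 - <<'E'
from look import *
f,z,zm=snap("1")
for n,t,h,hb in(("mid",.048,.068,.04),("flat",.014,.028,.028)): print(n,fit(f,win(zm>t,308,360,195,235),h,hb))
p,R=go([.488,-.034,.14],1.757-np.pi/2)
E
```

```text
mid (array([ 0.4889, -0.0346]), 1.757, array([0.087, 0.054]))
flat (array([ 0.4893, -0.0342]), 1.725, array([0.115, 0.062]))
shift cm [ 22.05 -19.9   -0.55] turn [  0.51   0.16 -15.39]
```

```bash
python3 -m crank '2 -1.8 0 0 0 -2 90;5 -4.5 0 .1 0 -4 100;9 -8 0 .2 0 -6 100;13 -11.7 0 .3 0 -8 100;16.5 -14.9 0 .4 .1 -10 100;19.5 -17.6 0 .5 .2 -12 100;21.4 -19.3 -.5 .5 .2 -14 100;22 -19.9 -.5 .5 .2 -15.4 100'
python3 -c "
from h import *
go([.489,-.0346,.039],1.757-np.pi/2)"
```

```text
time: 6.15
tcp_pos: [0.4806, -0.03, 0.1354]
orientation: [0.635, 0.772, -0.002, -0.007]
ft_force: [-0.9, 0.5, 0.1]
width: 0.997
finger_force: 0.0
shift cm [-0.69  0.85  9.63] turn [-0.66 -0.43  0.43]
```

```bash
S='0 0 0 0 0 0 100'; python3 -m crank '0 0 0 0 0 0 100;0 0 0 0 0 0 100;0 0 0 0 0 0 100;0 0 0 0 0 0 100;0 0 0 0 0 0 100;0 0 0 0 0 0 100;0 0 0 0 0 0 100;0 0 0 0 0 0 100'
python3 -c "
from h import *
go([.489,-.0346,.039],1.757-np.pi/2)"
```

```text
time: 6.82
tcp_pos: [0.4849, -0.0344, 0.1356]
orientation: [0.638, 0.77, -0.002, -0.004]
ft_force: [-0.3, 0.1, -0.6]
width: 1.001
finger_force: 0.0
shift cm [-0.14  0.48  9.66] turn [-0.46 -0.26 -0.  ]
```

```bash
python3 -m crank '-.1 .5 2 -.3 -.1 0 100;-.1 .5 5 -.4 -.2 0 100;-.1 .5 8 -.4 -.2 0 100;-.1 .5 9.2 -.4 -.2 0 100;-.1 .5 9.6 -.4 -.2 0 100;-.1 .5 9.6 -.4 -.2 0 100;-.1 .5 9.6 -.4 -.2 0 100;-.1 .5 9.6 -.4 -.2 0 70'
python3 -m crank '0 0 0 0 0 0 50;0 0 0 0 0 0 50;0 0 0 0 0 0 50;0 0 0 0 0 0 50;0 0 0 0 0 0 50;0 0 0 0 0 0 50;0 0 0 0 0 0 50;0 0 0 0 0 0 50' 18
```

```text
time: 7.48
tcp_pos: [0.4897, -0.0338, 0.0406]
orientation: [0.638, 0.77, 0.001, -0.0]
ft_force: [0.5, -0.0, 0.0]
width: 0.944
finger_force: 0.0
time: 8.15
tcp_pos: [0.489, -0.0339, 0.0399]
orientation: [0.638, 0.77, -0.0, -0.001]
ft_force: [-0.2, -0.7, 5.4]
width: 0.606
finger_force: 18.0
```

```bash
python3 -m crank '0 0 -1 0 0 0 45;0 0 -3 0 0 0 45;0 0 -5 0 0 0 45;0 0 -6 0 0 0 45;0 0 -6 0 0 0 45;0 0 -6 0 0 0 45;0 0 -6 0 0 0 45;0 0 -6 0 0 0 45'
python3 -c "
from h import *
go([.548,-.268,.10],-.081)"
```

```text
time: 8.82
tcp_pos: [0.4884, -0.0339, 0.0988]
orientation: [0.638, 0.77, -0.001, -0.001]
ft_force: [0.4, -0.2, -1.3]
width: 0.614
finger_force: 18.0
shift cm [-24.11   1.49  -0.16] turn [-0.17 -0.05 15.37]
```

```bash
python3 -m crank '-3 .2 0 0 0 2 45;-7 .5 0 0 0 4 45;-11 .7 0 0 0 6.5 45;-15 .9 0 0 0 9 45;-19 1.2 0 0 0 12 45;-22 1.4 0 0 0 14 45;-23.7 1.5 0 0 0 15.3 45;-24.1 1.5 -.2 0 0 15.4 45'
python3 -m crank '0 0 0 0 0 0 45;0 0 0 0 0 0 45;0 0 0 0 0 0 45;0 0 0 0 0 0 45;0 0 0 0 0 0 45;0 0 0 0 0 0 45;0 0 0 0 0 0 45;0 0 0 0 0 0 45'
python3 -c "
from h import *
go([.548,-.268,.012],-.081)"
```

```text
time: 9.48
tcp_pos: [0.5476, -0.2728, 0.0997]
orientation: [0.738, 0.675, -0.002, -0.0]
ft_force: [-0.2, 0.4, -1.2]
width: 0.612
finger_force: 18.0
time: 10.15
tcp_pos: [0.5486, -0.2676, 0.1015]
orientation: [0.735, 0.678, -0.0, -0.001]
ft_force: [0.1, 0.3, -0.9]
width: 0.609
finger_force: 18.0
shift cm [-0.05 -0.05  8.95] turn [-0.08 -0.04 -0.02]
```

```bash
python3 -m crank '0 0 2 0 0 0 45;0 0 5 0 0 0 45;0 0 7 0 0 0 45;0 0 8 0 0 0 45;0 0 8.5 0 0 0 45;0 0 8.8 0 0 0 45;0 0 8.8 0 0 0 45;0 0 8.8 0 0 0 45'
python3 -m crank '0 0 0 0 0 0 45;0 0 0.2 0 0 0 45;0 0 .2 0 0 0 73;0 0 .2 0 0 0 73;0 0 .2 0 0 0 73;0 0 .2 0 0 0 73;0 0 .2 0 0 0 73;0 0 -1 0 0 0 73'
python3 -m crank '0 0 -2 0 0 0 73;0 0 -5 0 0 0 73;0 0 -8 0 0 0 80;-3 0 -10 0 0 0 80;-7 0 -12 0 0 0 80;-11 0 -12 0 0 0 80;-15 0 -12 0 0 0 80;-17 0 -12 0 0 0 80'
python3 - <<'E'
from look import *
f,z,zm=snap("2")
m=cv2.morphologyEx(win(z>.012,370,420,211,234).astype(np.uint8),cv2.MORPH_CLOSE,np.ones((5,5)))
print("rack",fit(f,m,.035))
print("mid",fit(f,win(zm>.02,370,422,185,209),.04)); print("small",fit(f,win(zm>.02,370,420,155,182),.034)); print("flat",fit(f,win(zm>.014,308,360,195,235),.028))
hsv=cv2.cvtColor(f["frame"],cv2.COLOR_RGB2HSV)
br=(hsv[:,:,1]>60)&(hsv[:,:,0]<25)
for n,w,h in(("midc",(370,422,185,209),.04),("smc",(370,420,155,182),.034)): print(n,fit(f,cv2.morphologyEx(win(br,*w).astype(np.uint8),3,np.ones((9,9))),h))
cv2.imwrite("pics/c.png",cv2.resize(f["frame"][140:260,300:480],None,fx=4,fy=4,interpolation=2)[:,:,::-1])
E
```

```text
time: 10.82
tcp_pos: [0.5493, -0.268, 0.0144]
orientation: [0.735, 0.678, 0.0, 0.0]
ft_force: [-0.3, -0.0, -0.9]
width: 0.609
finger_force: 18.0
time: 11.48
tcp_pos: [0.547, -0.2673, 0.022]
orientation: [0.735, 0.678, -0.001, -0.002]
ft_force: [-0.3, 0.6, -0.5]
width: 0.732
finger_force: 0.0
time: 12.15
tcp_pos: [0.5322, -0.445, 0.1448]
orientation: [0.738, 0.675, -0.002, 0.001]
ft_force: [-0.4, -0.6, -0.4]
width: 0.803
finger_force: 0.0
rack (array([ 0.4689, -0.2615]), 1.492, array([0.129, 0.047]))
mid (array([ 0.5501, -0.2698]), 1.486, array([0.09 , 0.055]))
small (array([ 0.6679, -0.2694]), 1.508, array([0.059, 0.043]))
flat (array([ 0.4894, -0.0343]), 1.721, array([0.115, 0.062]))
midc (array([ 0.5504, -0.2711]), 1.485, array([0.09 , 0.054]))
smc (array([ 0.6683, -0.2708]), 1.642, array([0.06 , 0.043]))
```

View pics/c.png

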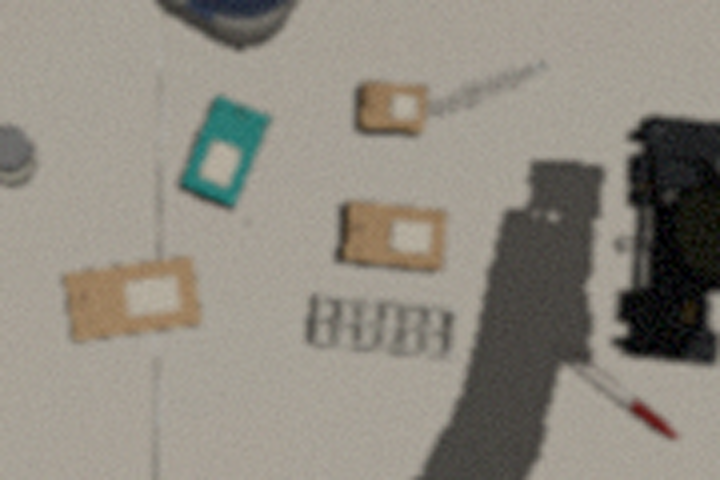

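Crop: mid (395,236) lies parallel behind the rack (380,325), small (392,108) is flat beside a thin pipette, and the flat carton is untouched. Mid's gap to the rack is about 31 mm, which is good. Small is next.

```bash
python3 -c "
from h import *
go([.668,-.27,.12],-.07)"
```

```text
shift cm [19.02 11.99  2.25] turn [-0.09  0.4  -1.29]
```

```bash
python3 -m crank '3 1.9 0 0 .4 -1.3 75;6 3.8 0 0 .4 -1.3 75;9.5 6 0 0 .4 -1.3 75;13 8.2 0 0 .4 -1.3 75;16 10.1 1 0 .4 -1.3 75;18 11.4 2 0 .4 -1.3 75;19 12 2 0 .4 -1.3 75;19 12 2 0 .4 -1.3 75'
python3 -m crank '0 0 0 0 0 0 75;0 0 0 0 0 0 75;0 0 0 0 0 0 75;0 0 0 0 0 0 75;0 0 0 0 0 0 75;0 0 0 0 0 0 75;0 0 0 0 0 0 75;0 0 0 0 0 0 75'
python3 -c "
from h import *
go([.668,-.27,.012],-.07)"
```

```text
time: 12.87
tcp_pos: [0.6713, -0.253, 0.1236]
orientation: [0.726, 0.688, 0.004, -0.004]
ft_force: [0.5, 0.3, 0.9]
width: 0.749
finger_force: 0.0
time: 13.53
tcp_pos: [0.6698, -0.2579, 0.1233]
orientation: [0.728, 0.686, 0.002, -0.003]
ft_force: [-0.6, 0.0, 0.4]
width: 0.747
finger_force: 0.0
shift cm [-1.31 -0.09 11.12] turn [-0.08 -0.44  0.62]
```

```bash
python3 -m crank '-.7 0 2 0 -.4 .6 75;-1.3 -.1 4 0 -.4 .6 75;-1.3 -.1 7 0 -.4 .6 75;-1.3 -.1 9.5 0 -.4 .6 75;-1.3 -.1 10.6 0 -.4 .6 75;-1.3 -.1 11 0 -.4 .6 75;-1.3 -.1 11 0 -.4 .6 75;-1.3 -.1 11 0 -.4 .6 75'
python3 -m crank '0 0 0 0 0 0 40;0 0 0 0 0 0 40;0 0 0 0 0 0 40;0 0 0 0 0 0 40;0 0 0 0 0 0 40;0 0 0 0 0 0 40;0 0 0 0 0 0 40;0 0 0 0 0 0 40' 15
python3 -m crank '0 0 -1 0 0 0 35;0 0 -3 0 0 0 35;0 0 -5 0 0 0 35;0 0 -7 0 0 0 35;0 0 -8 0 0 0 35;0 0 -8 0 0 0 35;0 0 -8 0 0 0 35;0 0 -8 0 0 0 35'
python3 -c "
from h import *
go([.550,-.2695,.092],-.082)"
```

```text
time: 14.2
tcp_pos: [0.6692, -0.2698, 0.0146]
orientation: [0.731, 0.682, 0.001, 0.0]
ft_force: [0.0, 0.2, 0.2]
width: 0.752
finger_force: 0.0
time: 14.87
tcp_pos: [0.6684, -0.27, 0.014]
orientation: [0.731, 0.682, -0.0, -0.0]
ft_force: [-1.4, 0.1, 6.0]
width: 0.474
finger_force: 15.0
time: 15.53
tcp_pos: [0.6671, -0.2698, 0.0918]
orientation: [0.731, 0.682, -0.001, -0.002]
ft_force: [-0.5, 0.4, -2.1]
width: 0.479
finger_force: 15.0
shift cm [ -0.78 -11.68   0.02] turn [-0.21 -0.05  0.73]
```

```bash
python3 -m crank '-.2 -2 0 0 0 .7 35;-.3 -5 0 0 0 .7 35;-.5 -8 0 0 0 .7 35;-.7 -10 0 0 0 .7 35;-.8 -11.3 0 -.1 0 .7 35;-.8 -11.7 0 -.1 0 .7 35;-.8 -11.7 0 -.1 0 .7 35;-.8 -11.7 0 -.1 0 .7 35'
python3 -m crank '0 0 0 0 0 0 35;0 0 0 0 0 0 35;0 0 0 0 0 0 35;0 0 0 0 0 0 35;0 0 0 0 0 0 35;0 0 0 0 0 0 35;0 0 0 0 0 0 35;0 0 0 0 0 0 35'
python3 -c "
from h import *
go([.550,-.2695,.054],-.082)"
```

```text
time: 16.2
tcp_pos: [0.5517, -0.2694, 0.0928]
orientation: [0.735, 0.678, 0.001, -0.0]
ft_force: [0.4, -0.3, -0.3]
width: 0.476
finger_force: 15.0
time: 16.87
tcp_pos: [0.5509, -0.2698, 0.0933]
orientation: [0.735, 0.678, 0.0, -0.0]
ft_force: [-0.2, 0.4, -0.6]
width: 0.476
finger_force: 15.0
shift cm [ 0.02 -0.09  3.93] turn [ 0.03 -0.04  0.01]
```

```bash
python3 -m crank '0 0 1 0 0 0 35;0 -.1 2.2 0 0 0 35;0 -.1 3.2 0 0 0 35;0 -.1 3.7 0 0 0 35;0 -.1 3.9 0 0 0 35;0 -.1 3.9 0 0 0 35;0 -.1 3.9 0 0 0 35;0 -.1 3.9 0 0 0 35'
python3 -m crank '0 0 0 0 0 0 35;0 0 0 0 0 0 62;0 0 0 0 0 0 62;0 0 0 0 0 0 62;0 0 0 0 0 0 62;0 0 0 0 0 0 62;0 0 0 0 0 0 62;0 0 -1 0 0 0 62'
python3 -m crank '0 0 -2 0 0 0 62;0 0 -5 0 0 0 80;0 0 -8 0 0 0 100;0 0 -8 0 0 0 100;0 0 -8 0 0 0 100;0 0 -8 0 0 0 100;0 0 -8 0 0 0 100;0 0 -8 0 0 0 100'
python3 -c "
from h import *
p,R=go([.4893,-.0343,.11],1.722-np.pi/2)"
```

```text
time: 17.53
tcp_pos: [0.5499, -0.2695, 0.0539]
orientation: [0.735, 0.678, 0.0, -0.0]
ft_force: [0.3, 0.0, -0.4]
width: 0.472
finger_force: 15.0
time: 18.2
tcp_pos: [0.5486, -0.2693, 0.0631]
orientation: [0.735, 0.678, -0.0, -0.002]
ft_force: [0.1, 0.1, 0.4]
width: 0.62
finger_force: 0.0
time: 18.87
tcp_pos: [0.549, -0.2695, 0.1432]
orientation: [0.735, 0.678, -0.0, -0.001]
ft_force: [-0.7, -0.6, -0.9]
width: 0.995
finger_force: 0.0
shift cm [22.95 -7.86  3.37] turn [ -0.1   -0.08 -13.34]
```

```bash
python3 -m crank '3 -1 0 0 0 -2 100;6.5 -2.2 0 0 0 -4 100;10.5 -3.6 0 0 0 -6 100;14.5 -5 0 0 0 -8.5 100;18 -6.2 1 0 0 -11 100;21 -7.2 2 0 0 -13 100;22.5 -7.8 3 0 0 -13.3 100;23 -7.9 3.4 0 0 -13.3 100'
python3 -m crank '0 0 0 0 0 0 100;0 0 0 0 0 0 100;0 0 0 0 0 0 100;0 0 0 0 0 0 100;0 0 0 0 0 0 100;0 0 0 0 0 0 100;0 0 0 0 0 0 100;0 0 0 0 0 0 100'
python3 - <<'E'
from look import *
f,z,zm=snap("3")
print("mid",fit(f,win(zm>.02,370,422,185,209),.04,.04)); print("small",fit(f,win(zm>.057,370,422,180,209),.074,.034))
go([.4893,-.0343,.012],1.722-np.pi/2)
E
```

```text
time: 19.53
tcp_pos: [0.488, -0.03, 0.1092]
orientation: [0.65, 0.76, 0.0, -0.002]
ft_force: [-0.0, 0.2, 0.8]
width: 1.0
finger_force: 0.0
time: 20.2
tcp_pos: [0.49, -0.0343, 0.1106]
orientation: [0.652, 0.758, 0.001, 0.0]
ft_force: [-0.0, -0.3, -0.1]
width: 0.999
finger_force: 0.0
mid (array([ 0.5499, -0.2698]), 1.483, array([0.09 , 0.055]))
small (array([ 0.5506, -0.269 ]), 1.512, array([0.06 , 0.043]))
shift cm [-0.01 -0.07  9.85] turn [ 0.04 -0.03 -0.06]
```

```bash
python3 -m crank '0 -.1 2 0 0 0 100;0 -.1 5 0 0 0 100;0 -.1 8 0 0 0 100;0 -.1 9.5 0 0 0 100;0 -.1 10.1 0 0 0 100;0 -.1 10.4 0 0 0 100;0 -.1 10.4 0 0 0 100;0 -.1 10.4 0 0 0 100'
python3 -m crank '0 0 0 0 0 0 60;0 0 0 0 0 0 60;0 0 0 0 0 0 60;0 0 0 0 0 0 60;0 0 0 0 0 0 60;0 0 0 0 0 0 60;0 0 0 0 0 0 60;0 0 0 0 0 0 60' 22
python3 -m crank '0 0 -1 0 0 0 55;0 0 -3 0 0 0 55;0 0 -5 0 0 0 55;0 0 -7 0 0 0 55;0 0 -8 0 0 0 55;0 0 -8 0 0 0 55;0 0 -8 0 0 0 55;0 0 -8 0 0 0 55'
python3 - <<'E'
from look import *
f=optics.grab_frame("scene"); cv2.imwrite("pics/d.png",cv2.resize(f["frame"][150:330,220:420],None,fx=3,fy=3)[:,:,::-1])
p,R=go([.53,.12,.14],0.05)
go([.607,.2675,.14],-.075)
E
```

```text
time: 20.92
tcp_pos: [0.4895, -0.034, 0.0072]
orientation: [0.652, 0.758, 0.001, 0.0]
ft_force: [0.4, -0.2, -0.9]
width: 0.999
finger_force: 0.0
time: 21.58
tcp_pos: [0.4891, -0.0342, 0.0068]
orientation: [0.652, 0.758, 0.0, 0.0]
ft_force: [-0.5, -0.5, 6.3]
width: 0.701
finger_force: 22.0
time: 22.25
tcp_pos: [0.4884, -0.0343, 0.0856]
orientation: [0.652, 0.758, -0.0, -0.0]
ft_force: [-0.9, -0.1, -2.2]
width: 0.7
finger_force: 22.0
shift cm [14.62  6.44 -5.45] turn [-0.08 -0.03  5.76]
shift cm [28.05 16.26 -5.46] turn [-0.08 -0.02 12.92]
```

View pics/d.png

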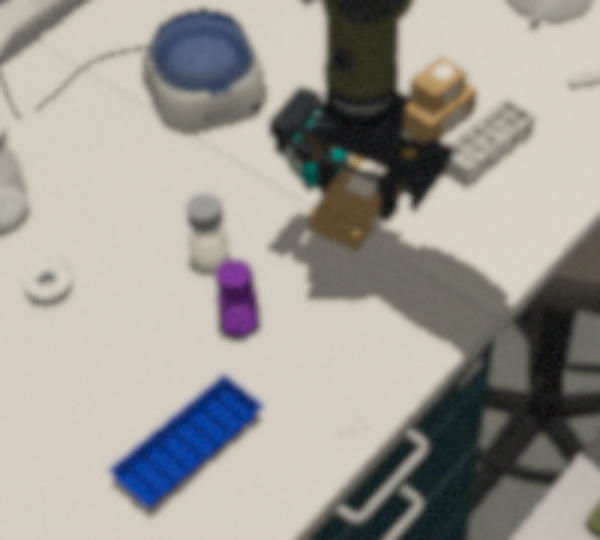

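```bash
python3 -m crank '0 0 -2 0 0 0 55;0 0 -4 0 0 0 55;0 0 -5.5 0 0 0 55;2 1.2 -6 0 0 1 55;5 2.9 -6 0 0 2.5 55;9 5.2 -6 0 0 4.5 55;12 7 -6 0 0 6 55;13 7.5 -6 0 0 6.5 55'
python3 -m crank '2 1 0 0 0 1 55;5 2.6 0 0 0 2.5 55;8 4.2 0 0 0 4 55;11 5.8 0 0 0 5.5 55;13 7 0 0 0 6.2 55;14 7.5 0 0 0 6.4 55;14 7.5 0 0 0 6.4 55;14 7.5 0 0 0 6.4 55'
python3 -m crank '0 0 0 0 0 0 55;0 0 0 0 0 0 55;0 0 0 0 0 0 55;0 0 0 0 0 0 55;0 0 0 0 0 0 55;0 0 0 0 0 0 55;0 0 0 0 0 0 55;0 0 0 0 0 0 55'
python3 - <<'E'
from look import *
go([.607,.2675,.008],-.075)
E
```

```text
time: 22.97
tcp_pos: [0.5455, 0.1145, 0.1463]
orientation: [0.692, 0.722, 0.004, -0.002]
ft_force: [1.3, 0.7, -2.2]
width: 0.699
finger_force: 22.0
time: 23.63
tcp_pos: [0.6122, 0.248, 0.145]
orientation: [0.733, 0.681, -0.001, -0.0]
ft_force: [-0.6, -0.2, -2.1]
width: 0.702
finger_force: 22.0
time: 24.3
tcp_pos: [0.6133, 0.2483, 0.1467]
orientation: [0.733, 0.68, 0.0, -0.0]
ft_force: [-0.6, -0.5, -2.1]
width: 0.703
finger_force: 22.0
shift cm [ 1.86 -0.78 13.87] turn [ 0.02 -0.04  0.01]
```

```bash
python3 -m crank '.9 -.4 2 0 0 0 55;1.9 -.8 5 0 0 0 55;1.9 -.8 8 0 0 0 55;1.9 -.8 11 0 0 0 55;1.9 -.8 12.5 0 0 0 55;1.9 -.8 13.2 0 0 0 55;1.9 -.8 13.2 0 0 0 55;1.9 -.8 13.2 0 0 0 55'
python3 -m crank '0 0 0 0 0 0 55;0 0 0 0 0 0 55;0 0 0 0 0 0 55;0 0 0 0 0 0 55;0 0 0 0 0 0 55;0 0 0 0 0 0 55;0 0 0 0 0 0 55;0 0 0 0 0 0 55'
python3 - <<'E'
from look import *
go([.6065,.2680,.0068],-.075)
E
```

```text
time: 24.97
tcp_pos: [0.6077, 0.2684, 0.0157]
orientation: [0.733, 0.68, 0.001, 0.0]
ft_force: [0.8, 0.0, -1.8]
width: 0.697
finger_force: 22.0
time: 25.63
tcp_pos: [0.6068, 0.2679, 0.0147]
orientation: [0.733, 0.68, 0.0, -0.0]
ft_force: [0.6, -0.2, -2.1]
width: 0.703
finger_force: 22.0
shift cm [ 0.   -0.03  0.79] turn [ 0.02 -0.04  0.02]
```

```bash
python3 -m crank '0 0 .4 0 0 0 55;0 0 .7 0 0 0 55;0 0 .8 0 0 0 55;0 0 .8 0 0 0 55;0 0 .8 0 0 0 90;0 0 .8 0 0 0 90;0 0 .8 0 0 0 90;0 0 .8 0 0 0 90'
python3 -m crank '0 0 0 0 0 0 90;0 0 -2 0 0 0 90;0 0 -5 0 0 0 90;0 0 -9 0 0 0 90;0 0 -13 0 0 0 90;5 0 -15 0 0 0 90;9 0 -15 0 0 0 90;13 0 -15 0 0 0 90'
python3 -m crank '3 0 0 0 0 0 100;3 0 0 0 0 0 100;3 0 0 0 0 0 100;3 0 0 0 0 0 100;3 0 0 0 0 0 100;3 0 0 0 0 0 100;3 0 0 0 0 0 100;3 0 0 0 0 0 100'
python3 - <<'E'
from look import *
f,z,zm=snap("4"); hsv=cv2.cvtColor(f["frame"],cv2.COLOR_RGB2HSV); bl=(hsv[:,:,0]>100)&(hsv[:,:,0]<135)&(hsv[:,:,1]>110)
print("tray",fit(f,win(bl,210,280,200,240),.022)); fl=fit(f,win(zm>.014,215,275,160,198),.028); print("flat",fl)
print("vialcap",fit(f,win(zm>.075,292,314,165,192),.091,.024))
print(get_state()["tcp_pos"])
cv2.imwrite("pics/e.png",cv2.resize(f["frame"][130:260,160:360],None,fx=4,fy=4,interpolation=2)[:,:,::-1])
E
```

```text
time: 26.3
tcp_pos: [0.6069, 0.268, 0.0066]
orientation: [0.733, 0.68, 0.0, -0.0]
ft_force: [-0.2, -0.8, 0.1]
width: 0.896
finger_force: 0.0
time: 26.97
tcp_pos: [0.6176, 0.3904, 0.1598]
orientation: [0.734, 0.679, 0.003, 0.0]
ft_force: [1.0, 1.5, 0.2]
width: 0.901
finger_force: 0.0
time: 27.63
tcp_pos: [0.6186, 0.4181, 0.1568]
orientation: [0.733, 0.68, 0.0, 0.0]
ft_force: [0.0, -0.1, 0.4]
width: 1.002
finger_force: 0.0
tray (array([0.4606, 0.2221]), 0.596, array([0.061, 0.037]))
flat (array([0.6081, 0.2683]), 1.502, array([0.117, 0.063]))
vialcap (array([0.6159, 0.0785]), 0.041, array([0.036, 0.034]))
[0.61846201 0.41848501 0.1568228 ]
```

View pics/e.png

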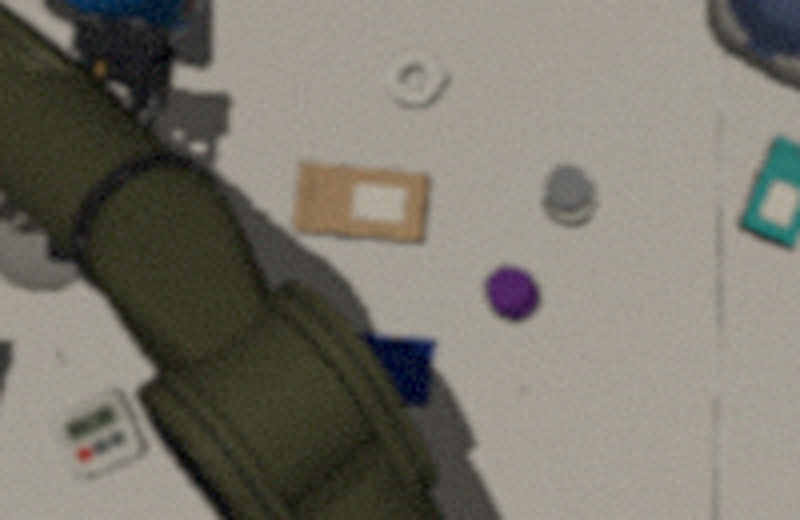

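The flat carton sits at (0.608,0.268), yaw 1.502, against a target of (0.607,0.2675). In the crop it is at (362,203), with the tape and purple vial untouched. The vial is next, gripped high by its body above the tray and carton heights.

```bash
python3 -c "
from h import *
p,R=go([.615,.079,.157],.3)"
```

```text
shift cm [-3.388e+01  2.220e+00 -3.000e-02] turn [ 4.000e-02 -2.000e-02 -2.153e+01]
```

```bash
python3 -m crank '-3 .2 0 0 0 -2 100;-7 .5 0 0 0 -4 100;-11 .7 0 0 0 -7 100;-15 1 0 0 0 -10 100;-19 1.2 0 0 0 -13 100;-23 1.5 0 0 0 -16 100;-26 1.7 0 0 0 -19 100;-28 1.8 0 0 0 -21.5 100'
python3 -m crank '0 0 0 0 0 0 100;0 0 0 0 0 0 100;0 0 0 0 0 0 100;0 0 0 0 0 0 100;0 0 0 0 0 0 100;0 0 0 0 0 0 100;0 0 0 0 0 0 100;0 0 0 0 0 0 100'
python3 -c "
from h import *
p,R=go([.615,.079,.157],.3)
go([.615,.079,.038],.3,p,R)"
```

```text
time: 28.35
tcp_pos: [0.6155, 0.1329, 0.1564]
orientation: [0.594, 0.804, -0.001, 0.001]
ft_force: [0.0, -0.5, 0.2]
width: 0.996
finger_force: 0.0
time: 29.02
tcp_pos: [0.6151, 0.1393, 0.1564]
orientation: [0.593, 0.805, 0.0, -0.0]
ft_force: [-0.5, 0.1, 0.2]
width: 0.996
finger_force: 0.0
shift cm [-5.76 -1.79 -0.06] turn [ 0.03 -0.03  0.07]
shift cm [ 0.   0.  11.9] turn [0. 0. 0.]
```

```bash
python3 -m crank '-2 -.6 0 0 0 0 100;-4.5 -1.4 0 0 0 0 100;-5.8 -1.8 0 0 0 0 100;-5.8 -1.8 0 0 0 0 100;-5.8 -1.8 1 0 0 0 100;-5.8 -1.8 2 0 0 0 100;-5.8 -1.8 2 0 0 0 100;-5.8 -1.8 2 0 0 0 100'
python3 -c "
from h import *
p,R=go([.615,.079,.038],.3)"
```

```text
time: 29.68
tcp_pos: [0.6142, 0.0797, 0.1353]
orientation: [0.592, 0.806, 0.0, -0.001]
ft_force: [0.5, 0.2, -0.1]
width: 1.005
finger_force: 0.0
shift cm [-0.11  0.07  9.73] turn [-0.07 -0.11  0.17]
```

```bash
python3 -m crank '-.1 .1 2 0 0 0 100;-.1 .1 5 0 0 0 100;-.1 .1 8 0 0 0 100;-.1 .1 9.2 0 0 0 100;-.1 .1 9.7 0 0 0 100;-.1 .1 9.7 0 0 0 100;-.1 .1 9.7 0 0 0 100;-.1 .1 9.7 0 0 0 90'
python3 -m crank '0 0 0 0 0 0 40;0 0 0 0 0 0 40;0 0 0 0 0 0 40;0 0 0 0 0 0 40;0 0 0 0 0 0 40;0 0 0 0 0 0 40;0 0 0 0 0 0 40;0 0 0 0 0 0 40' 20
python3 -m crank '0 0 -1 0 0 0 35;0 0 -3 0 0 0 35;0 0 -6 0 0 0 35;0 0 -9 0 0 0 35;0 0 -11.5 0 0 0 35;0 0 -12 0 0 0 35;0 0 -12 0 0 0 35;0 0 -12 0 0 0 35'
python3 - <<'E'
from look import *
f=optics.grab_frame("scene"); cv2.imwrite("pics/f.png",cv2.resize(f["frame"][130:330,200:400],None,fx=2.5,fy=2.5)[:,:,::-1])
p,R=go([.5335,.2735,.155],.3)
E
```

```text
time: 30.35
tcp_pos: [0.6176, 0.078, 0.0411]
orientation: [0.593, 0.805, 0.002, 0.001]
ft_force: [0.7, -0.6, 0.1]
width: 0.945
finger_force: 0.0
time: 31.02
tcp_pos: [0.6164, 0.0774, 0.0395]
orientation: [0.593, 0.805, 0.0, -0.0]
ft_force: [-0.0, -0.5, 0.4]
width: 0.503
finger_force: 19.7
time: 31.68
tcp_pos: [0.6159, 0.0769, 0.159]
orientation: [0.593, 0.805, -0.0, -0.0]
ft_force: [-0.4, -0.9, -2.0]
width: 0.505
finger_force: 19.7
shift cm [21.22 -2.    0.33] turn [-0.1  -0.02  0.03]
```

View pics/f.png

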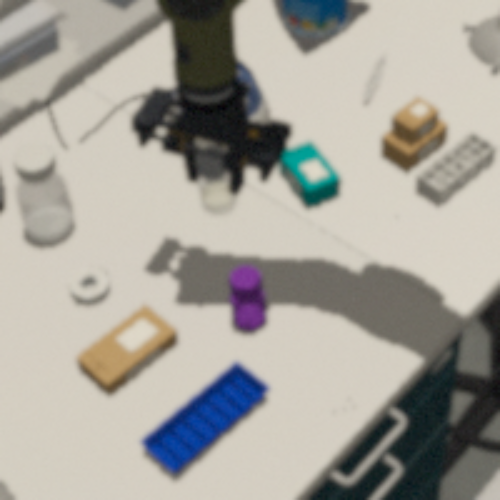

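```bash
python3 -m crank '2 -.2 0 0 0 0 35;5 -.5 0 0 0 0 35;8.5 -.8 0 0 0 0 35;12 -1.1 0 0 0 0 35;15.5 -1.5 0 0 0 0 35;18.5 -1.8 0 0 0 0 35;20.5 -2 0 0 0 0 35;21.2 -2 0 0 0 0 35'
python3 -m crank '0 0 2 0 0 0 35;0 0 4 0 0 0 35;0 0 6 0 0 0 35;0 0 8 0 0 0 35;0 0 9 0 0 0 35;0 0 9.5 0 0 0 35;0 0 9.5 0 0 0 35;0 0 9.5 0 0 0 35'
python3 -m crank '0 0 0 0 0 0 35;0 0 0 0 0 0 35;0 0 0 0 0 0 35;0 0 0 0 0 0 35;0 0 0 0 0 0 35;0 0 0 0 0 0 35;0 0 0 0 0 0 35;0 0 0 0 0 0 35'
python3 -c "
from h import *
p,R=go([.534,.2725,.0395],.3)"
```

```text
time: 32.4
tcp_pos: [0.5311, 0.2782, 0.1582]
orientation: [0.591, 0.807, -0.0, -0.002]
ft_force: [-0.1, -0.1, -0.4]
width: 0.506
finger_force: 19.7
time: 33.07
tcp_pos: [0.535, 0.2738, 0.0648]
orientation: [0.593, 0.805, 0.001, 0.0]
ft_force: [0.3, -0.7, -0.1]
width: 0.503
finger_force: 19.7
time: 33.73
tcp_pos: [0.5345, 0.2739, 0.0645]
orientation: [0.593, 0.805, 0.0, -0.0]
ft_force: [-0.5, 0.7, -1.7]
width: 0.502
finger_force: 19.7
shift cm [-0.12 -0.1   2.5 ] turn [ 0.04 -0.03  0.03]
```

```bash
python3 -m crank '-.1 -.1 .7 0 0 0 35;-.1 -.1 1.5 0 0 0 35;-.1 -.1 2.1 0 0 0 35;-.1 -.1 2.4 0 0 0 35;-.1 -.1 2.5 0 0 0 35;-.1 -.1 2.5 0 0 0 35;-.1 -.1 2.5 0 0 0 35;-.1 -.1 2.5 0 0 0 35'
python3 -m crank '0 0 0 0 0 0 35;0 0 0 0 0 0 80;0 0 0 0 0 0 80;0 0 0 0 0 0 80;0 0 0 0 0 0 80;0 0 0 0 0 0 80;0 0 0 0 0 0 80;0 0 0 0 0 0 80'
python3 -m crank '0 0 -1 0 0 0 80;0 0 -3 0 0 0 80;0 0 -6 0 0 0 80;0 0 -9 0 0 0 80;0 0 -12 0 0 0 80;0 0 -14 0 0 0 80;-3 0 -14 0 0 0 80;-7 0 -14 0 0 0 80'
python3 -m crank '-4 0 0 0 0 0 80;-8 0 0 0 0 0 80;-12 0 0 0 0 0 80;-16 0 0 0 0 0 80;-20 0 0 0 0 0 80;-22 0 0 0 0 0 80;-22 0 0 0 0 0 80;-22 0 0 0 0 0 80'
python3 - <<'E'
from look import *
f,z,zm=snap("5"); hsv=cv2.cvtColor(f["frame"],cv2.COLOR_RGB2HSV); bl=(hsv[:,:,0]>100)&(hsv[:,:,0]<135)&(hsv[:,:,1]>110)
print("tray",fit(f,win(bl,210,280,200,240),.022)); print("flat",fit(f,win(zm>.014,215,275,160,188),.028))
print("vialcap",fit(f,win(zm>.075,225,280,185,215),.091,.024)); print("vial",fit(f,win(zm>.035,225,280,188,215),.05,0))
cv2.imwrite("pics/g.png",cv2.resize(f["frame"][130:260,160:440],None,fx=2.85,fy=2.85,interpolation=2)[:,:,::-1])
f=optics.grab_frame("scene"); cv2.imwrite("pics/h.png",cv2.resize(f["frame"][150:390,200:480],None,fx=2.5,fy=2.5)[:,:,::-1])
E
```

```text
time: 34.4
tcp_pos: [0.5339, 0.2727, 0.0393]
orientation: [0.593, 0.805, 0.0, -0.0]
ft_force: [-0.2, -0.5, -0.6]
width: 0.507
finger_force: 19.8
time: 35.07
tcp_pos: [0.534, 0.2727, 0.0396]
orientation: [0.593, 0.805, 0.0, -0.0]
ft_force: [-0.3, -0.5, -0.3]
width: 0.802
finger_force: 0.0
time: 35.73
tcp_pos: [0.5543, 0.2108, 0.1827]
orientation: [0.59, 0.807, 0.004, -0.0]
ft_force: [1.0, -0.9, 0.4]
width: 0.797
finger_force: 0.0
time: 36.4
tcp_pos: [0.6198, -0.0059, 0.1798]
orientation: [0.595, 0.804, 0.0, 0.0]
ft_force: [0.7, 0.5, 0.3]
width: 0.799
finger_force: 0.0
tray (array([0.4604, 0.2791]), 1.498, array([0.154, 0.053]))
flat (array([0.6104, 0.2699]), 1.559, array([0.117, 0.058]))
vialcap (array([0.5337, 0.2745]), 1.22, array([0.037, 0.034]))
vial (array([0.5336, 0.275 ]), 1.167, array([0.048, 0.039]))
```

View pics/g.png

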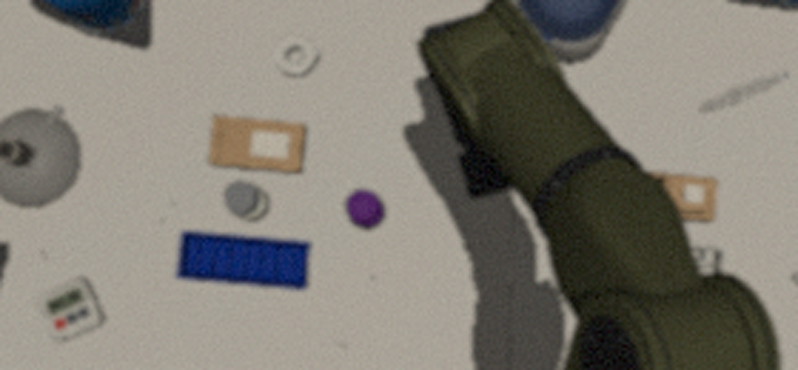

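View pics/h.png

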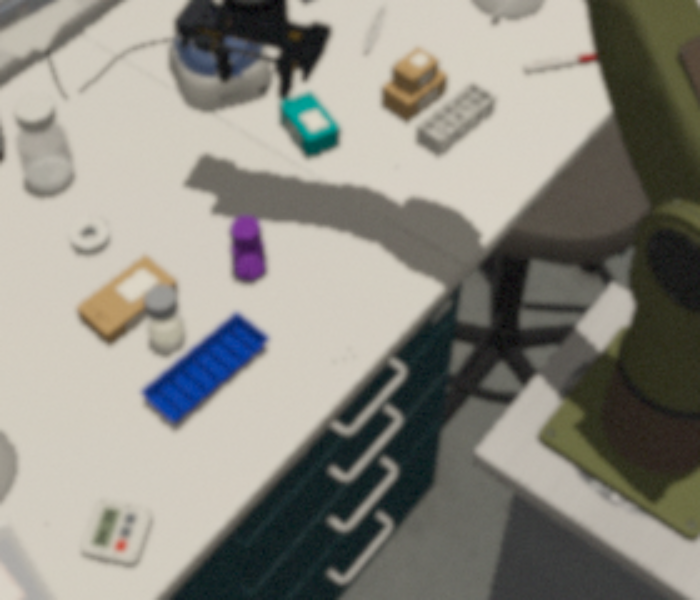

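The vial stands upright between tray and flat carton (crop g: cap (242,199), carton (257,144), tray (244,260)). It measures (0.534,0.2745) against an ideal (0.534,0.273). The restacked pair behind the rack is intact (crop h (415,85)), and the bystanders are unmoved. The last flat reading came from a clipped window, so I'm relying on the earlier one.

```bash
python3 -c "
from h import *
print(env.finish_job())"
```

```text
the job is handed in; nothing more can be done
None
```

The job is handed in at about 36 s: the flat carton is behind the tray with the vial upright midway between them, and mid and small are restacked behind the rack (gap about 31–32 mm, 3 cm asked); by the camera everything is within about 2 mm of target, and the verdict is not known.

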